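# Snap the deck onto the coffee caddy

### The job

Pick up the brown deck by its handle and set it over the caddy's four posts so that it rests on the red clips, then press it down evenly and steadily until all four clips have clicked over it and it sits fully home on the posts. The caddy stands on soft foam: press firmly enough to feel it go home but do not squash the foam flat, keep the deck level, and leave the other things on the shelf where they are.

Things in the scene. Friction and masses are not known exactly. Their poses are not given: they have to be found in the camera images.
- deck: The deck: a loose brown board 136 mm (x) by 176 mm (y), 5 mm thick, 0.2 to 0.35 kg, lying flat on the shelf, z up. Four 14 mm holes go through it at x = +-50, y = +-70 mm; a black carrying handle stands across its middle. Origin in the centre of the board's underside. Half a turn about z changes nothing.
- deck_grip (a point): Middle of the deck's black handle bar, 40 mm above the board's underside; axes those of the deck. The bar is 16 mm thick (x), 80 mm long (y), its top 50 mm and its underside 34 mm above the board's underside; it stands on two feet of the same thickness near its ends.
- caddy_seat (a point): The yellow caddy base, a tray 150 mm (x) by 190 mm (y), 22 mm high, with four white posts at x = +-50, y = +-70 mm. This point is midway between the posts at the height of their shoulders, where the deck is to sit: 45 mm above the tray's underside, 75 mm above the shelf when unloaded. z up, x and y along the tray's sides. It sinks with the caddy.
- post0 (a point): Tip of the post at x = -50, y = -70 mm from caddy_seat. Each post is 20 mm thick up to its shoulder, then an 11 mm shank, tapering in its last 9 mm to a 6 mm tip 21 mm above the shoulder.
- post1 (a point): Tip of the post at x = -50, y = +70 mm. Each shank has one red spring clip on its outer side (away from the caddy's middle, along x) that sticks out 4.5 mm: a slope from 17 mm down to about 8 mm above the shoulder, ending in a barb whose underside is 6 mm above the shoulder. A board lying on the shoulders is just under the barbs.
- post2 (a point): Tip of the post at x = +50, y = -70 mm. A deck laid on the posts comes to rest on the slopes of the clips, its underside about 13 to 14 mm above the shoulders; its weight does not push them in. All four clips together need about 16 to 20 N of push on the handle, then they click and the push drops.
- post3 (a point): Tip of the post at x = +50, y = +70 mm, alike.
- cushion: The grey foam cushion under the caddy, 190 x 230 mm, 30 mm thick, fixed to the shelf; origin in the centre of its underside, axes those of the caddy.
- caddy (a joint): How far the caddy has sunk straight down into the foam, m: 0 unloaded, about 7 mm for each 10 N of load; the foam comes back when the load goes; from 20 mm (28 N) it counts as squashed flat.
- teaspoon: Stainless teaspoon, 140 mm, lying flat between the caddy and the deck; origin under its middle. A bystander.
- hole0 (a point): Centre of one of the deck's holes, at the underside of the board: x = -50, y = -70 mm in the deck's frame.
- hole1 (a point): Centre of one of the deck's holes, at the underside of the board: x = -50, y = +70 mm in the deck's frame.
- hole2 (a point): Centre of one of the deck's holes, at the underside of the board: x = +50, y = -70 mm in the deck's frame.
- hole3 (a point): Centre of one of the deck's holes, at the underside of the board: x = +50, y = +70 mm in the deck's frame.
- coffee_jar: Closed amber glass coffee jar with a red lid, 84 mm wide, 150 mm high; origin in the centre of its underside. A bystander.
- mug: White ceramic mug, 82 mm wide, 95 mm high, open, with a handle; origin in the centre of its underside. A bystander.
- sugar_canister: Closed yellow sugar canister, 104 mm wide at its lid, 134 mm high; origin in the centre of its underside. A bystander.
- tea_tin: Green tin box, 80 x 110 mm, 90 mm high; origin in the centre of its underside. A bystander.
- tumbler: Clear glass tumbler, 68 mm wide, 100 mm high; origin in the centre of its underside. A bystander.
Things that resemble listed ones, but are neither listed nor needed, are in the scene too. Leave any white look-alike of the deck alone.

How it is judged:
On the way:
1. the deck lies level over the posts, posts in its holes, resting on the clips and not yet home (horizontal distance between deck and caddy_seat below 0.004 m and angle between the x axis of deck and the x axis of caddy_seat, either way round below 0.05 rad and z of hole0 in the frame of caddy_seat between 0.007 and 0.018 m and z of hole1 in the frame of caddy_seat between 0.007 and 0.018 m and z of hole2 in the frame of caddy_seat between 0.007 and 0.018 m and z of hole3 in the frame of caddy_seat between 0.007 and 0.018 m), for 0.1 s.
At the end, for the whole second after the job is handed in: The deck is on the caddy: each of its four holes within 2.5 mm of the posts' shoulders in height (under the barbs), its centre within 4 mm of the caddy's, its sides parallel to the caddy's within 0.05 rad, at rest, and the foam has come back (sunk less than 6 mm) (horizontal distance between deck and caddy_seat below 0.004 m and angle between the x axis of deck and the x axis of caddy_seat, either way round below 0.05 rad and z of each of hole0, hole1, hole2, hole3 in the frame of caddy_seat below 0.0025 m and value of joint caddy below 0.006 m and linear speed of deck below 0.02 m/s); the robot touches nothing.
It fails at once if the foam is squashed: the caddy sinks more than 20 mm (about 28 N) (value of joint caddy above 0.02 m).
It fails at once if the deck tips more than 0.3 rad (angle between deck's own z axis and vertical above 0.3 rad).
It fails at once if a bystander is moved more than 30 mm (distance of any of coffee_jar, mug, sugar_canister, tea_tin, tumbler, teaspoon from where it was at the start of the episode above 0.03 m).
It also fails if it takes over 64 s, if anything falls off the work surface, if the arm or the gripper's body presses on something with over 40 N, if the wrist force passes 120 N, or if a joint passes its speed limit or range.

### The arm

A 7-joint arm with a two-finger parallel gripper is mounted at the origin on the work surface. World frame = base frame: x ahead of the robot, y to its left, z up, the work surface at z = 0. Lengths are in m, angles in rad, forces in N, time in s.
With the tool pointing down it reaches from about 0.425 to 0.95 m from the base axis. Payload 4.7 kg.
Tool frame: the origin (TCP) lies on the front face of the gripper's body, between the roots of the fingers; the fingertips stand 73 mm ahead of it and the grasp point (between the pads) lies 54 mm ahead of it; z points along the fingers, y is the line along which they close (so a half turn about z gives the same grasp; the last joint's range is limited). The gripper opens to 85 mm and grips with 20 to 120 N. Pads are 22 mm wide; open, the fingers measure 114 mm over their backs; the gripper's body (76 mm by 85 mm) begins 54 mm behind the grasp point. The pads swing forward as they close: fully open they stand 13 mm farther back than shut.
Start: joints at [1.103, 0.469, -0.049, 1.532, 0.024, 1.141, -0.082], TCP at [0.287, -0.611, 0.304] pointing down, gripper open.
Joint ranges: [-2.59, 2.59], [-0.33, 1.99], [-1.39, 1.29], [0.1, 2.45], [-1.04, 4.18], [0.21, 1.99], [-2.66, 2.66]. Speed limits (rad/s): [2.57, 2.57, 3.14, 3.14, 3.14, 3.14, 3.14].

### API

Orientations are given as a unit quaternion [x, y, z, w].
In Python, from plant import manip, vision gives the robot as it stands.
- The arm moves only by the tool carry_out, never from a script. Its argument "plan" is a list of rows, each an object with "slide": the shift along the world's x, y, z in m, a list of three; "rotation": the turn, a rotation vector about the world's x, y, z in rad, a list of three. A call has 1 to 8 rows; each row shifts and turns the commanded pose from where the row before left it; what a row does not reach is not made up. A row lasts 1/10 s, in which the tool goes at most 50 mm and 8.59 degrees, less where a joint would pass 70% of its speed; a pose out of reach is approached as far as the arm can. A call is refused whole if a number of a shift passes 0.05 or a number of a turn 0.15, either way. A call with a gripper value outside its range is refused whole. "gripper" is the finger opening in m, from 0 to 0.0854, set as the call begins (left out, the last holds). The fingers move at their own pace and stop on an object; the grip force is fixed at half the most. Time passes only in rows, so rows that do not move let the fingers close. It gives the time, the measured TCP pose, the force, the opening and the grip force at its end, in the units of the state.
- manip.get_state(): the state, without advancing time (a new reading comes with each control period).
- vision.grab_frame(name): name is "scene" or "side" or "wrist"; returns the picture (480x640x3 uint8, red, green, blue); there is no depth.
- vision.get_calibration(name): a dict with "camera_matrix" (3x3 intrinsics, pixels), "R" (3x3) and "t" (3): a world point X has camera coordinates R X + t. Camera axes: x right, y down, z forward; pixel columns grow to the right and rows downward; lengths in m; the calibration is good to about 2 mm. A picture is of the moment at which its call begins: read the wrist's pose just before it. get_calibration takes no time and is no camera call; for the wrist camera it gives the pose at the moment of the call.
- manip.finish_job(): hands the job in; it is judged then, once.
The state is a dict: "clock": time; "joints": joint angles; "joint_velocities": joint speeds; "effort": joint torques, N m; "tcp_pos": TCP position; "eef_rot": TCP orientation; "wrist_force": force on the tool from outside, world axes, zero at the start; "moment": the same for the moment, N m; "gripper_width": finger opening in m; "grip_force": force on a finger pad.
Only numpy, scipy, OpenCV 4.12 (cv2) and the standard library are available. Lean on these libraries where they do the work, as an engineer would, in place of code of your own. Each camera call takes 0.05 s, during which the arm holds its last target. There are 200 camera calls.

## Working session

There is one attempt and no reset: what is moved stays moved. The work goes in short steps, Python scripts to look and compute and a tool call to move; the robot and the scene stay as the last step left them, time stands still between calls to the robot, and variables do not carry over. Pictures are saved under pics/ and viewed, at most 10 in all, crops included, and the job is handed in when it is done.

Besides the shell and the picture viewer there is one more tool, called as name(argument=value, ...), one argument or row to a line, values as JSON. carry_out: Moves the arm, as the interface text tells. Its arguments: {"type":"object","properties":{"plan":{"type":"array"},"gripper":{"type":"number"}},"required":["plan"]}

```bash
mkdir -p pics; ls
python3 - <<'E'
from plant import manip, vision
import cv2, numpy as np
s=manip.get_state(); print({k:np.round(v,3).tolist() for k,v in s.items()})
for n in ("scene","side"):
    im=vision.grab_frame(n); cv2.imwrite(f"pics/{n}0.png",im[:,:,::-1]); c=vision.get_calibration(n); print(n,{k:np.round(v,3).tolist() for k,v in c.items()})
c=vision.get_calibration("wrist");print({k:np.round(v,3).tolist() for k,v in c.items()})
E
```

```text
pics
{'clock': 0.0, 'joints': [1.103, 0.469, -0.049, 1.534, 0.024, 1.141, -0.082], 'joint_velocities': [0.0, -0.0, 0.0, 0.001, -0.001, 0.001, 0.0], 'effort': [0.0, -51.03, -0.046, -23.771, 0.011, 0.008, 0.0], 'tcp_pos': [0.287, -0.611, 0.303], 'eef_rot': [0.976, 0.218, -0.0, -0.001], 'wrist_force': [0.385, 0.172, -0.162], 'moment': [-0.003, 0.019, -0.016], 'grip_force': 0.0, 'gripper_width': 0.086}
scene {'camera_matrix': [[489.514, 0.0, 323.652], [0.0, 489.514, 237.188], [0.0, 0.0, 1.0]], 'R': [[0.773, 0.635, -0.001], [0.531, -0.647, -0.547], [-0.348, 0.422, -0.837]], 't': [-0.507, -0.183, 1.241]}
side {'camera_matrix': [[437.141, 0.0, 320.179], [0.0, 437.141, 248.255], [0.0, 0.0, 1.0]], 'R': [[-0.665, -0.747, -0.004], [-0.511, 0.459, -0.727], [0.544, -0.482, -0.687]], 't': [0.464, 0.283, 0.773]}
{'camera_matrix': [[410.229, 0.0, 319.554], [0.0, 410.229, 241.981], [0.0, 0.0, 1.0]], 'R': [[0.426, -0.905, -0.003], [-0.869, -0.41, 0.276], [-0.251, -0.115, -0.961]], 't': [-0.674, -0.038, 0.379]}
```

View pics/scene0.png

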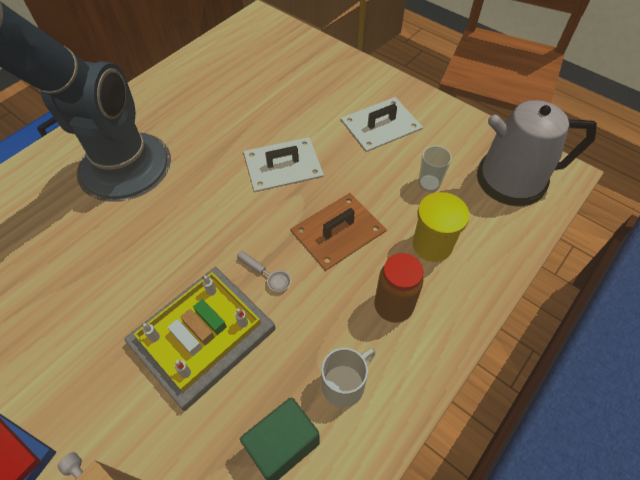

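View pics/side0.png

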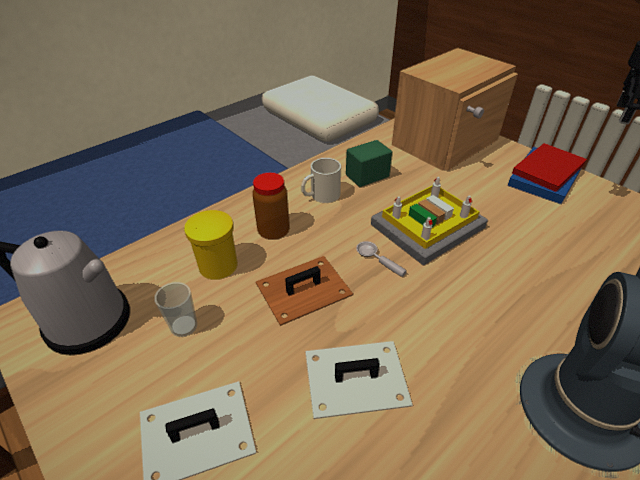

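The brown deck is at scene (338,231) and side (304,290). The caddy is at scene (200,333) and side (430,217), with the spoon between them. White look-alikes lie nearer the robot.

```bash
cat > h.py <<'E'
from plant import manip, vision
import cv2, numpy as np
def cal(n):
    c=vision.get_calibration(n); return tuple(np.array(c[k],float) for k in("camera_matrix","R","t"))
def ray(c,p):
    K,R,t=c; d=R.T@np.linalg.solve(K,[p[0],p[1],1]); return -R.T@t,d
def plane(c,p,z):
    o,d=ray(c,p); return o+d*(z-o[2])/d[2]
def tri(c1,p1,c2,p2):
    P=[c[0]@np.c_[c[1],c[2]] for c in(c1,c2)]
    X=cv2.triangulatePoints(P[0],P[1],np.array(p1,float).reshape(2,1),np.array(p2,float).reshape(2,1))[:,0]; return X[:3]/X[3]
def proj(c,X):
    q=c[0]@(c[1]@np.array(X)+c[2]); return q[:2]/q[2]
def blobs(m,amin=20,amax=1e9):
    n,l,s,ce=cv2.connectedComponentsWithStats(m.astype(np.uint8))
    return [(ce[i],s[i,4],s[i,:4],l==i) for i in range(1,n) if amin<=s[i,4]<=amax]
def hsv(im): return cv2.cvtColor(im,cv2.COLOR_RGB2HSV).astype(int)
E
python3 - <<'E'
from h import *
I={n:cv2.imread(f"pics/{n}0.png")[:,:,::-1].copy() for n in("scene","side")}
C={n:cal(n) for n in I}
for n,pt in(("scene",(310,235)),("side",(275,293))): print(n,hsv(I[n])[pt[1],pt[0]],"table",hsv(I[n])[{'scene':(300,330),'side':(330,250)}[n]])
boxes={"scene":(290,190,390,270),"side":(250,255,355,325)}
cad={"scene":(120,260,280,410),"side":(365,170,490,262)}
for n in I:
    H=hsv(I[n]); h,s,v=H[...,0],H[...,1],H[...,2]
    def box(b):
        m=np.zeros(h.shape,bool); m[b[1]:b[3],b[0]:b[2]]=1; return m
    m=box(boxes[n])&(v<60); 
    for b in blobs(m,60): print(n,"black",np.round(b[0],1),b[1],b[2])
    m=box(boxes[n])&(h<13)&(s>130)&(v>60)
    for b in blobs(m,300):
        r=cv2.minAreaRect(np.argwhere(b[3])[:,::-1].astype(np.float32)); 
        cs=cv2.approxPolyDP(cv2.convexHull(np.argwhere(b[3])[:,::-1].astype(np.int32)),6,True)[:,0]
        print(n,"brown",b[1],[np.round(plane(C[n],p,.005)[:2],3).tolist() for p in cs])
    m=box(cad[n])&(abs(h-28)<5)&(s>200)
    for b in blobs(m,100):
        cs=cv2.approxPolyDP(cv2.convexHull(np.argwhere(b[3])[:,::-1].astype(np.int32)),6,True)[:,0]
        print(n,"yellow",b[1],[np.round(plane(C[n],p,.052)[:2],3).tolist() for p in cs])
    m=box(cad[n])&((h<6)|(h>174))&(s>150)&(v>80)
    for b in blobs(m,4): print(n,"red",np.round(b[0],1),b[1])
s=manip.get_state(); K,R,t=cal("wrist"); print("cam",-R.T@t, R[2])
E
```

```text
scene [ 13 164 146] table [ 21 105 170]
side [ 12 183 141] table [ 17 115 182]
scene black [337.9 222.5] 285 [324 209  30  30]
scene yellow 3827 [[0.574, -0.102], [0.56, -0.287], [0.413, -0.274], [0.428, -0.09]]
scene yellow 101 [[0.426, -0.115], [0.415, -0.241]]
scene red [241.1 313. ] 9
scene red [179.3 364.3] 7
side black [302.4 278.4] 439 [285 266  36  30]
side brown 2960 [[0.457, 0.12], [0.499, 0.288], [0.63, 0.254], [0.585, 0.088]]
side yellow 1023 [[0.411, -0.274], [0.428, -0.089], [0.575, -0.104], [0.544, -0.252]]
side red [469.7 200.3] 10
side red [430.2 222. ] 13
cam [ 0.34927335 -0.58140137  0.37294327] [-0.25072263 -0.11498923 -0.96120531]
```

carry_out(
  plan=[
    {"slide": [0.025, 0.048, 0], "rotation": [0, 0, 0.13]},
    {"slide": [0.025, 0.05, 0], "rotation": [0, 0, 0.13]},
    {"slide": [0.026, 0.05, 0], "rotation": [0, 0, 0.13]},
    {"slide": [0.026, 0.05, 0], "rotation": [0, 0, 0.13]},
    {"slide": [0.026, 0.05, 0], "rotation": [0, 0, 0.13]},
    {"slide": [0.026, 0.05, 0], "rotation": [0, 0, 0.13]},
    {"slide": [0.026, 0.05, 0], "rotation": [0, 0, 0.13]},
    {"slide": [0.026, 0.05, 0], "rotation": [0, 0, 0.13]},
  ],
)

```text
clock: 0.9
tcp_pos: [0.471, -0.2539, 0.3038]
eef_rot: [0.737, 0.676, -0.0, -0.0]
wrist_force: [0.7, -1.2, 0.5]
gripper_width: 0.0857
grip_force: 0.0
```

carry_out(
  plan=[
    {"slide": [0, 0.025, 0.0], "rotation": [0, 0, 0]},
    {"slide": [0, 0, 0], "rotation": [0, 0, 0]},
    {"slide": [0, 0, 0], "rotation": [0, 0, 0]},
  ],
)

```text
clock: 1.2
tcp_pos: [0.4704, -0.2309, 0.3037]
eef_rot: [0.739, 0.674, -0.0, -0.0]
wrist_force: [0.1, -0.7, 0.7]
gripper_width: 0.0853
grip_force: 0.0
```

Run:
```python
from h import *
c=cal("wrist"); im=vision.grab_frame("wrist"); cv2.imwrite("pics/w1.png",im[:,:,::-1]); np.savez("w1.npz",K=c[0],R=c[1],t=c[2])
s=manip.get_state(); print(s["tcp_pos"],s["eef_rot"],s["clock"])
```

```text
[ 0.4701984  -0.23197709  0.30371531] [ 7.39408617e-01  6.73256801e-01 -4.20657612e-04  2.47562035e-05] 1.25
```

View pics/w1.png

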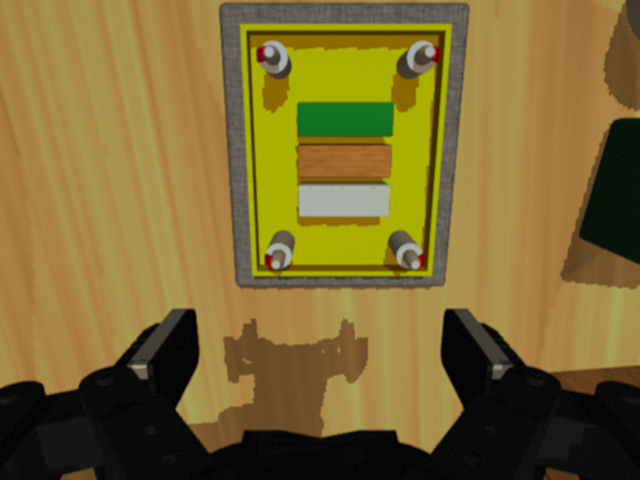

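The caddy fills the upper middle of the image. The post tips are near (268,51), (430,50), (274,262) and (413,262). I'll take a second wrist position for height.

carry_out(
  plan=[
    {"slide": [0.02, 0.045, 0], "rotation": [0, 0, 0.0]},
    {"slide": [0.0, 0.045, 0], "rotation": [0, 0, 0]},
    {"slide": [0, 0, 0], "rotation": [0, 0, 0]},
    {"slide": [0, 0, 0], "rotation": [0, 0, 0]},
  ],
)

```text
clock: 1.65
tcp_pos: [0.4906, -0.1416, 0.3039]
eef_rot: [0.739, 0.674, -0.0, 0.0]
wrist_force: [-0.3, -0.6, 0.5]
gripper_width: 0.0854
grip_force: 0.0
```

Run:
```python
from h import *
c=cal("wrist"); im=vision.grab_frame("wrist"); cv2.imwrite("pics/w2.png",im[:,:,::-1]); np.savez("w2.npz",K=c[0],R=c[1],t=c[2])
a=np.load("w1.npz"); c1=(a["K"],a["R"],a["t"])
G=[(268,51),(430,50),(274,262),(413,262)]; im1=cv2.imread("pics/w1.png"); im2=im[:,:,::-1].copy()
rows=[[],[]]
for g in G:
    X=plane(c1,g,.096); q=proj(c,X); print(np.round(X,4),np.round(q,1))
    for r,i,p in((0,im1,g),(1,im2,q)):
        x,y=int(p[0])-25,int(p[1])-25; x=max(x,0);y=max(y,0); print(r,x,y)
        rows[r].append(cv2.resize(i[y:y+50,x:x+50],(200,200),interpolation=cv2.INTER_CUBIC))
cv2.imwrite("pics/m1.png",np.vstack([np.hstack(r) for r in rows]))
```

```text
[ 0.4479 -0.1149  0.096 ] [254.9 195.9]
0 243 26
1 229 170
[ 0.5481 -0.1234  0.096 ] [402.4 194.9]
0 405 25
1 377 169
[ 0.4349 -0.2526  0.096 ] [262.2 372.9]
0 249 237
1 237 347
[ 0.5337 -0.2615  0.096 ] [390.2 372.8]
0 388 237
1 365 347
```

View pics/m1.png

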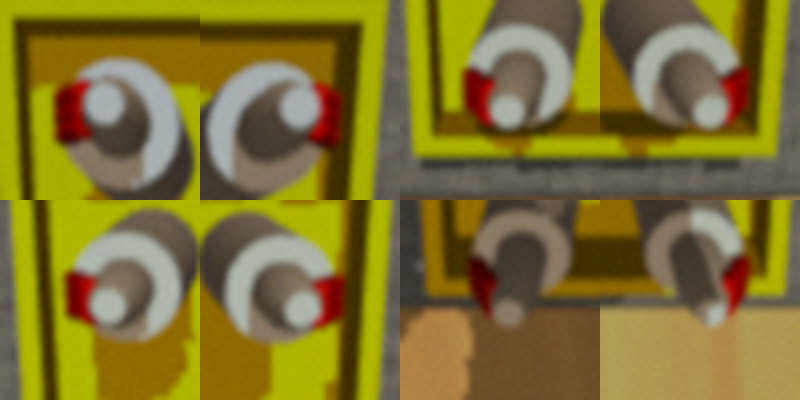

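The top row is the first view and the bottom row the second. The white tip discs are clearly visible in both, so I'll triangulate them.

Run:
```python
from h import *
a=[np.load(f"w{i}.npz") for i in(1,2)]; c1,c2=[(x["K"],x["R"],x["t"]) for x in a]
A=np.array([(269,51.7),(430,51),(276,264.5),(415.5,264.5)])-.4
B=np.array([(255.75,196.25),(402.5,196),(264,375.25),(393.25,375.5)])-.4
X=np.array([tri(c1,p,c2,q) for p,q in zip(A,B)]); print(np.round(X,4))
for c,P in((c1,A),(c2,B)):
    Y=np.array([plane(c,p,X[:,2].mean()) for p in P]); ax=(Y[1]-Y[0]+Y[3]-Y[2])[:2]; ay=(Y[0]-Y[2]+Y[1]-Y[3])[:2]
    print("centre",np.round(Y.mean(0),4),"yaw",np.arctan2(ax[1],ax[0]),np.arctan2(-ay[0],ay[1]),"span",np.linalg.norm(ax)/2,np.linalg.norm(ay)/2)
```

```text
[[ 0.4481 -0.115   0.0955]
 [ 0.5478 -0.1238  0.0963]
 [ 0.4359 -0.2541  0.0966]
 [ 0.5353 -0.2629  0.0971]]
centre [ 0.4918 -0.189   0.0964] yaw -0.08814829596916209 -0.08952863542734525 span 0.09974228513691825 0.13970934550335026
centre [ 0.4919 -0.1891  0.0964] yaw -0.0911322279606777 -0.08777916045566461 span 0.10011882294409544 0.14008037986919672
```

carry_out(
  plan=[
    {"slide": [0.006, 0.046, 0], "rotation": [0, 0, -0.03]},
    {"slide": [0.006, 0.046, 0], "rotation": [0, 0, -0.03]},
    {"slide": [0.006, 0.046, 0], "rotation": [0, 0, -0.03]},
    {"slide": [0.006, 0.046, 0], "rotation": [0, 0, -0.03]},
    {"slide": [0.006, 0.046, 0], "rotation": [0, 0, -0.03]},
    {"slide": [0.006, 0.046, 0], "rotation": [0, 0, -0.03]},
    {"slide": [0, 0, 0], "rotation": [0, 0, 0]},
    {"slide": [0, 0, 0], "rotation": [0, 0, 0]},
  ],
)

```text
clock: 2.5
tcp_pos: [0.5274, 0.1341, 0.3035]
eef_rot: [0.797, 0.604, -0.0, 0.0]
wrist_force: [-0.4, -0.6, -0.4]
gripper_width: 0.0852
grip_force: 0.0
```

Run:
```python
from h import *
c=cal("wrist"); im=vision.grab_frame("wrist"); cv2.imwrite("pics/w3.png",im[:,:,::-1]); np.savez("w3.npz",K=c[0],R=c[1],t=c[2])
s=manip.get_state(); print(s["tcp_pos"],s["eef_rot"],s["clock"])
```

```text
[0.5274448  0.13281025 0.30340744] [ 7.97414806e-01  6.03431140e-01 -6.18802793e-04  3.22054392e-04] 2.55
```

View pics/w3.png

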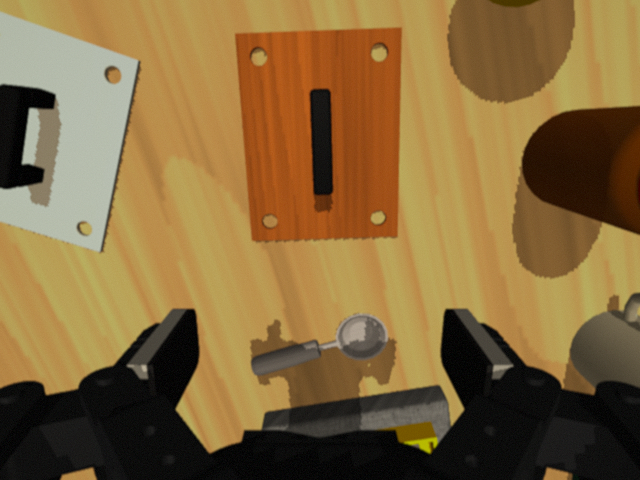

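The deck is upright in view: holes at (259,56), (379,52), (270,221), (378,217), and the handle top spans (321,90) to (322,195). I'll take a second position on the way there.

carry_out(
  plan=[
    {"slide": [0.01, 0.04, 0], "rotation": [0, 0, 0]},
    {"slide": [0, 0.01, 0], "rotation": [0, 0, 0]},
    {"slide": [0, 0, 0], "rotation": [0, 0, 0]},
    {"slide": [0, 0, 0], "rotation": [0, 0, 0]},
  ],
)

```text
clock: 2.95
tcp_pos: [0.537, 0.1827, 0.3036]
eef_rot: [0.797, 0.604, -0.001, 0.001]
wrist_force: [0.3, -1.3, -0.8]
gripper_width: 0.0855
grip_force: 0.0
```

Run:
```python
from h import *
c=cal("wrist"); im=vision.grab_frame("wrist"); cv2.imwrite("pics/w4.png",im[:,:,::-1]); np.savez("w4.npz",K=c[0],R=c[1],t=c[2])
s=manip.get_state(); print(s["tcp_pos"],s["eef_rot"],s["clock"])
D=[]
for i in(3,4):
    a=np.load(f"w{i}.npz"); c=(a["K"],a["R"],a["t"]); I=cv2.imread(f"pics/w{i}.png")[:,:,::-1].copy(); H=hsv(I); h,s_,v=H[...,0],H[...,1],H[...,2]
    m=(h<14)&(s_>170)&(v>70); q=proj(c,[.543,.1875,.005])
    B=min(blobs(m,5000),key=lambda b:np.linalg.norm(b[0]-q))
    cn,_=cv2.findContours(B[3].astype(np.uint8),cv2.RETR_CCOMP,cv2.CHAIN_APPROX_NONE)
    o=max(cn,key=cv2.contourArea); hull=cv2.convexHull(o)
    cs=cv2.approxPolyDP(hull,8,True)[:,0]; 
    k=np.zeros(h.shape,np.uint8); cv2.fillConvexPoly(k,hull,1); k=cv2.erode(k,np.ones((9,9)))
    hd=max(blobs((k>0)&(v<45),200),key=lambda b:b[1])
    ho=[b for b in blobs((k>0)&~m&(v>70)&(s_<170),60,600)]
    print(i,"corners",cs.tolist(),"handle",np.round(hd[0],1),hd[2],"holes",[(np.round(b[0],1).tolist(),b[1]) for b in ho])
    r=cv2.minAreaRect(np.argwhere(hd[3])[:,::-1].astype(np.float32)); print("hrect",r)
    P=np.array([plane(c,p,.005)[:2] for p in cs]); print(np.round(P,4).tolist(),"mean",P.mean(0))
    D.append((c,r[0],cs))
print("handle tri",tri(D[0][0],D[0][1],D[1][0],D[1][1]))
```

```text
[0.53703254 0.18260137 0.30363466] [ 7.97444751e-01  6.03391318e-01 -6.59762039e-04  5.92221336e-04] 3.0
3 corners [[400, 28], [396, 235], [253, 239], [236, 34]] handle [321.3 141.3] [311  90  21 105] holes [([378.6, 52.4], np.int32(220)), ([258.4, 56.8], np.int32(211)), ([377.7, 217.3], np.int32(158)), ([269.6, 220.8], np.int32(140))]
hrect ((321.12158203125, 141.98483276367188), (104.33480834960938, 19.165029525756836), 88.60282135009766)
[[0.6283, 0.2563], [0.5871, 0.087], [0.4578, 0.119], [0.4985, 0.2879]] mean [0.54294764 0.18753324]
4 corners [[401, 92], [397, 284], [259, 288], [243, 98]] handle [325.8 202.2] [316 153  20 100] holes [([380.6, 114.4], np.int32(200)), ([264.9, 118.5], np.int32(193)), ([379.6, 267.1], np.int32(142)), ([275.5, 270.5], np.int32(125))]
hrect ((325.6842956542969, 202.55645751953125), (99.2143783569336, 18.214092254638672), 88.60282135009766)
[[0.6283, 0.2562], [0.5868, 0.0871], [0.4575, 0.119], [0.4982, 0.2878]] mean [0.54271007 0.18754855]
handle tri [0.54286909 0.1878932  0.03591932]
```

Deck centre (0.5428, 0.1875), yaw −0.238. Caddy centre (0.4919, −0.189), yaw −0.089. Descending to grasp.

carry_out(
  plan=[
    {"slide": [0.006, 0.005, -0.03], "rotation": [0, 0, 0.036]},
    {"slide": [0, 0, -0.04], "rotation": [0, 0, 0]},
    {"slide": [0, 0, -0.04], "rotation": [0, 0, 0]},
    {"slide": [0, 0, -0.035], "rotation": [0, 0, 0]},
    {"slide": [0, 0, -0.03], "rotation": [0, 0, 0]},
    {"slide": [0, 0, -0.02], "rotation": [0, 0, 0]},
    {"slide": [0, 0, -0.015], "rotation": [0, 0, 0]},
    {"slide": [0, 0, 0], "rotation": [0, 0, 0]},
  ],
)

```text
clock: 3.8
tcp_pos: [0.542, 0.1883, 0.0922]
eef_rot: [0.786, 0.618, -0.002, -0.0]
wrist_force: [-0.6, -0.4, 0.4]
gripper_width: 0.0852
grip_force: 0.0
```

carry_out(
  gripper=0.0,
  plan=[
    {"slide": [0, 0, 0], "rotation": [0, 0, 0]},
    {"slide": [0, 0, 0], "rotation": [0, 0, 0]},
    {"slide": [0, 0, 0], "rotation": [0, 0, 0]},
    {"slide": [0, 0, 0], "rotation": [0, 0, 0]},
    {"slide": [0, 0, 0], "rotation": [0, 0, 0]},
    {"slide": [0, 0, 0], "rotation": [0, 0, 0]},
    {"slide": [0, 0, 0], "rotation": [0, 0, 0]},
  ],
)

```text
clock: 4.5
tcp_pos: [0.5434, 0.1903, 0.0948]
eef_rot: [0.785, 0.619, 0.001, 0.0]
wrist_force: [-0.0, -1.0, 5.3]
gripper_width: 0.015
grip_force: 59.7
```

carry_out(
  plan=[
    {"slide": [0, 0, 0.01], "rotation": [0, 0, 0]},
    {"slide": [0, 0, 0.02], "rotation": [0, 0, 0]},
    {"slide": [0, 0, 0.03], "rotation": [0, 0, 0]},
    {"slide": [0, 0, 0.03], "rotation": [0, 0, 0]},
    {"slide": [0, 0, 0.03], "rotation": [0, 0, 0]},
    {"slide": [0, 0, 0.03], "rotation": [0, 0, 0]},
    {"slide": [0, 0, 0.015], "rotation": [0, 0, 0]},
    {"slide": [0, 0, 0], "rotation": [0, 0, 0]},
  ],
)

```text
clock: 5.3
tcp_pos: [0.5432, 0.1906, 0.2607]
eef_rot: [0.785, 0.619, 0.002, 0.001]
wrist_force: [0.5, 1.3, -3.5]
gripper_width: 0.0147
grip_force: 59.0
```

Run:
```python
from h import *
c=cal("wrist"); im=vision.grab_frame("wrist"); cv2.imwrite("pics/w5.png",im[:,:,::-1]); np.savez("w5.npz",K=c[0],R=c[1],t=c[2])
s=manip.get_state(); print(s["tcp_pos"],s["eef_rot"],s["wrist_force"],s["moment"],s["gripper_width"])
```

```text
[0.5424381  0.19001976 0.25885471] [7.85448624e-01 6.18926837e-01 6.45503832e-05 1.58913832e-04] [ 0.12469987 -0.06984272 -4.77439666] [0.00642051 0.05470696 0.0428807 ] 0.015126965432349768
```

View pics/w5.png

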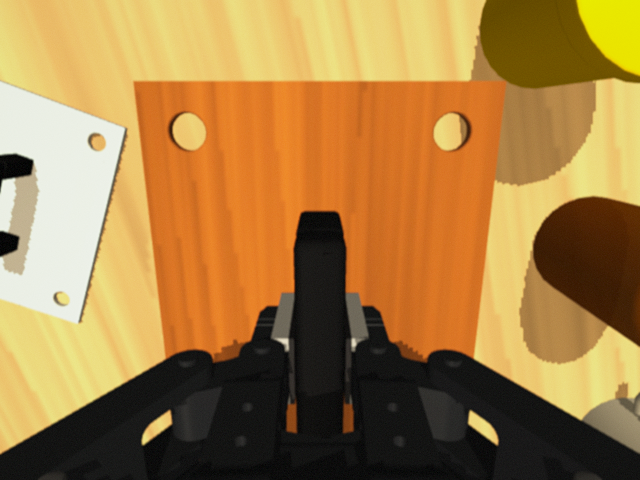

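The deck is held, with the far edge level in the image. The two far holes are at (188,131) and (451,131). Now working out the deck pose relative to the tool.

```bash
cat >> h.py <<'E'
def held(c,im,tcp,yaw):
    """far holes+edge of the held deck -> deck centre, yaw (world)"""
    H=hsv(im); m=(H[...,0]<14)&(H[...,1]>150)&(H[...,2]>70)
    k=np.zeros(m.shape,bool); k[:,100:540]=1
    b=max(blobs(m&k,5000),key=lambda b:b[1])[3].astype(np.uint8)
    cn,hi=cv2.findContours(b,cv2.RETR_CCOMP,cv2.CHAIN_APPROX_NONE)
    ho=[cv2.fitEllipse(q) for q,h in zip(cn,hi[0]) if h[3]>=0 and 300<cv2.contourArea(q)<4000]
    p=sorted([np.array(e[0]) for e in ho],key=lambda p:p[0]); 
    from scipy.optimize import brentq
    sp=lambda z:np.linalg.norm(plane(c,p[0],z)-plane(c,p[-1],z))-.1
    z=brentq(sp,0,tcp[2]-.03); 
    return p,z
E
python3 - <<'E'
from h import *
a=np.load("w5.npz"); c=(a["K"],a["R"],a["t"]); im=cv2.imread("pics/w5.png")[:,:,::-1].copy()
s=manip.get_state(); t=s["tcp_pos"]; p,z=held(c,im,t,0); print([q.round(1) for q in p],"ztop",z,"below tcp",t[2]-z)
q=s["eef_rot"]; yaw=2*np.arctan2(q[1],q[0])-np.pi/2; print("tool yaw(y axis)",yaw)
for zz in(z,t[2]-.0885):
    A,B=plane(c,p[0],zz),plane(c,p[-1],zz); d=(B-A)[:2]; w=np.arctan2(d[1],d[0]); M=(A+B)[:2]/2
    cen=M-.07*np.array([-np.sin(w),np.cos(w)]); e=cen-t[:2]
    print(zz,"centre",cen,"yaw",w,"spacing",np.linalg.norm(d),"off in tool axes (along close y, along x)",e@[np.cos(yaw),np.sin(yaw)],e@[-np.sin(yaw),np.cos(yaw)])
E
```

```text
[array([192.1, 292.9]), array([450. , 131.4])] ztop 0.19946166977536497 below tcp 0.05939304279910715
tool yaw(y axis) -0.23604498121770834
0.19946166977536497 centre [0.57331539 0.16456302] yaw 0.33295837549101387 spacing 0.10000000000000005 off in tool axes (along close y, along x) 0.03597437154836895 -0.01752990728838063
0.17035471257447213 centre [0.57151689 0.15847134] yaw 0.33295837549101426 spacing 0.12215949114001455 off in tool axes (along close y, along x) 0.035650334610292544 -0.02387326066953839
```

```bash
cat >> h.py <<'E'
def held2(c,im):
    H=hsv(im); m=(H[...,1]>150)&(H[...,0]<14); H=None
    n=(~m).astype(np.uint8); n[200:]=0
    p=sorted([b[0] for b in blobs(n,400,3000) if 130<b[0][0]<510],key=lambda p:p[0])
    from scipy.optimize import brentq
    z=brentq(lambda z:np.linalg.norm(plane(c,p[0],z)-plane(c,p[-1],z))-.1,0,.25); s=manip.get_state(); t=np.array(s["tcp_pos"])
    q=s["eef_rot"]; yaw=2*np.arctan2(q[1],q[0])-np.pi/2; print([x.round(1) for x in p],"ztop",z,"below tcp",t[2]-z,"tcp",t,"toolyaw",yaw)
    for zz in(z,t[2]-.088):
        A,B=plane(c,p[0],zz),plane(c,p[-1],zz); d=(B-A)[:2]; w=np.arctan2(d[1],d[0]); M=(A+B)[:2]/2
        cen=M-.07*np.array([-np.sin(w),np.cos(w)]); e=cen-t[:2]
        print(zz,"centre",cen,"yaw",w,"spacing",np.linalg.norm(d),"off along y,x",e@[np.cos(yaw),np.sin(yaw)],e@[-np.sin(yaw),np.cos(yaw)])
E
python3 - <<'E'
from h import *
a=np.load("w5.npz"); c=(a["K"],a["R"],a["t"]); im=cv2.imread("pics/w5.png")[:,:,::-1].copy()
held2(c,im)
E
```

```text
Traceback (most recent call last):
  File "h.py", line 35, in held2
    z=brentq(lambda z:np.linalg.norm(plane(c,p[0],z)-plane(c,p[-1],z))-.1,0,.25); s=manip.get_state(); t=np.array(s["tcp_pos"])
ValueError: f(a) and f(b) must have different signs
```

```bash
sed -i 's/m=(H\[...,1\]>150)&(H\[...,0\]<14); H=None/m=(H[...,1]>THR)\&(H[...,0]<17)/; s/^def held2(c,im)/THR=150\ndef held2(c,im)/' h.py
python3 - <<'E'
import h; from h import *
a=np.load("w5.npz"); c=(a["K"],a["R"],a["t"]); im=cv2.imread("pics/w5.png")[:,:,::-1].copy()
H=hsv(im); print(H[131,188],H[131,445],H[150,300],H[131,140:240:8].tolist())
n=~((H[...,1]>150)&(H[...,0]<17)); n[200:]=0
print([(b[0].round(1),b[1]) for b in blobs(n,100)])
held2(c,im)
E
```

```text
[ 21 133 238] [ 24 125 237] [ 14 212 231] [[13, 206, 199], [13, 214, 212], [13, 212, 213], [13, 210, 211], [17, 164, 145], [21, 135, 238], [21, 133, 238], [22, 128, 238], [22, 133, 238], [13, 211, 216], [13, 210, 229], [14, 208, 230], [14, 212, 231]]
[(array([318.5,  79.3]), np.int32(84813)), (array([188.6, 131.1]), np.int32(977)), (array([449.1, 131.4]), np.int32(939))]
[array([188.6, 131.1]), array([449.1, 131.4])] ztop 0.167689706741658 below tcp 0.09116500583281412 tcp [0.5424381  0.19001976 0.25885471] toolyaw -0.23604498121770834
0.167689706741658 centre [0.54181691 0.18805441] yaw -0.23609146076304727 spacing 0.10000000000000002 off along y,x -0.00014434811489136225 -0.002056129392668183
0.17085471257447213 centre [0.54182395 0.18809508] yaw -0.2360914607630472 spacing 0.09805975540762568 off along y,x -0.0001470203980295893 -0.0020149417477806826
```

carry_out(
  plan=[
    {"slide": [-0.004, -0.03, 0], "rotation": [0, 0, 0.017]},
    {"slide": [-0.006, -0.045, 0], "rotation": [0, 0, 0.02]},
    {"slide": [-0.006, -0.045, 0], "rotation": [0, 0, 0.02]},
    {"slide": [-0.006, -0.045, 0], "rotation": [0, 0, 0.02]},
    {"slide": [-0.006, -0.045, 0], "rotation": [0, 0, 0.02]},
    {"slide": [-0.006, -0.045, 0], "rotation": [0, 0, 0.02]},
    {"slide": [-0.006, -0.045, 0], "rotation": [0, 0, 0.02]},
    {"slide": [-0.006, -0.045, 0], "rotation": [0, 0, 0.01]},
  ],
)

```text
clock: 6.15
tcp_pos: [0.4949, -0.1565, 0.2567]
eef_rot: [0.738, 0.675, -0.001, -0.002]
wrist_force: [1.2, 0.3, -2.8]
gripper_width: 0.0151
grip_force: 58.9
```

carry_out(
  plan=[
    {"slide": [-0.005, -0.032, -0.015], "rotation": [0, 0, 0]},
    {"slide": [0, 0, -0.02], "rotation": [0, 0, 0]},
    {"slide": [0, 0, -0.01], "rotation": [0, 0, 0]},
    {"slide": [0, 0, 0], "rotation": [0, 0, 0]},
    {"slide": [0, 0, 0], "rotation": [0, 0, 0]},
    {"slide": [0, 0, 0], "rotation": [0, 0, 0]},
  ],
)

```text
clock: 6.75
tcp_pos: [0.4924, -0.1858, 0.2145]
eef_rot: [0.737, 0.676, 0.0, 0.0]
wrist_force: [-0.4, 0.5, -2.8]
gripper_width: 0.0148
grip_force: 58.9
```

Run:
```python
from h import *
c=cal("wrist"); im=vision.grab_frame("wrist"); cv2.imwrite("pics/w6.png",im[:,:,::-1])
S=vision.grab_frame("scene"); D=vision.grab_frame("side"); cv2.imwrite("pics/s6.png",np.hstack([cv2.resize(S[230:430,100:300],(400,400)),cv2.resize(D[130:280,350:500],(400,400))])[:,:,::-1])
for i in range(3): s=manip.get_state(); print(s["tcp_pos"],s["wrist_force"])
q=s["eef_rot"]; print("yaw",2*np.arctan2(q[1],q[0])-np.pi/2,q)
try: held2(c,im)
except Exception as e: print(e)
```

```text
[ 0.49215889 -0.18639931  0.21466985] [ 3.11885737e-01  2.51492348e-03 -3.40868098e+00]
[ 0.49215889 -0.18639931  0.21466985] [ 3.11885737e-01  2.51492348e-03 -3.40868098e+00]
[ 0.49215889 -0.18639931  0.21466985] [ 3.11885737e-01  2.51492348e-03 -3.40868098e+00]
yaw -0.08802496505286417 [7.37533294e-01 6.75310355e-01 3.22507142e-04 6.78196587e-04]
[array([185.6, 131. ]), array([451.7, 130.9])] ztop 0.12488369394224455 below tcp 0.08978615106032212 tcp [ 0.49215889 -0.18639931  0.21466985] toolyaw -0.08802496505286417
0.12488369394224455 centre [ 0.49128578 -0.18843238] yaw -0.08538153327207695 spacing 0.09999999999999991 off along y,x -0.0006910009732379656 -0.002101951124699113
0.12666984500256667 centre [ 0.49129055 -0.18840763] yaw -0.08538153327207693 spacing 0.0988813044065965 off along y,x -0.0006884217889287919 -0.002076884024079396
```

View pics/w6.png

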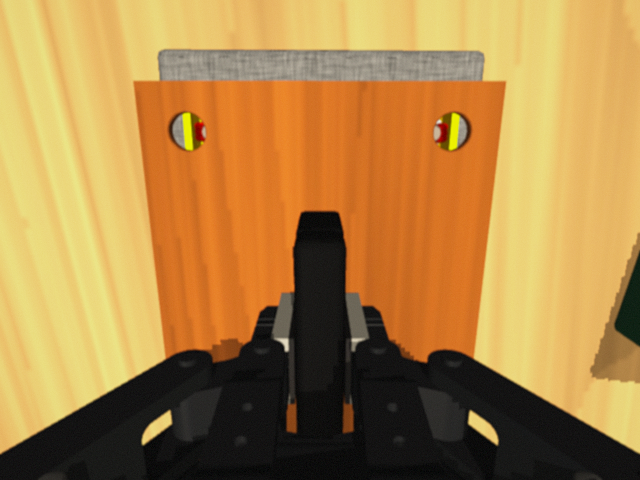

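View pics/s6.png

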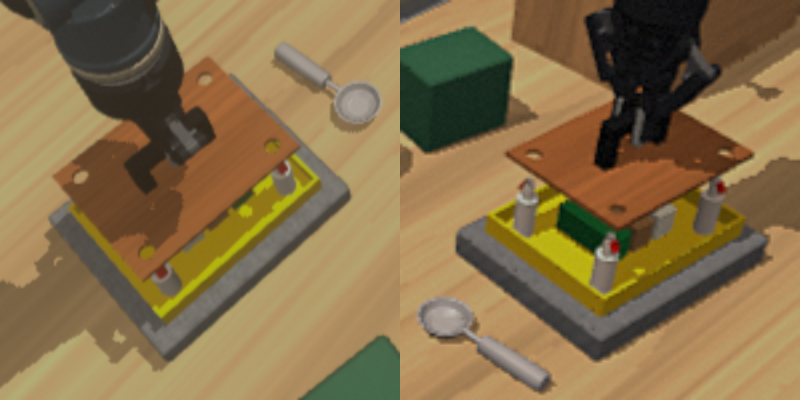

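The deck is level, and the posts show symmetrically in the far holes at (188,131) and (451,131). The remaining error is about 0.6 mm. Lowering onto the clips.

carry_out(
  plan=[
    {"slide": [0.0005, -0.0005, -0.008], "rotation": [0, 0, 0]},
    {"slide": [0, 0, -0.008], "rotation": [0, 0, 0]},
    {"slide": [0, 0, -0.005], "rotation": [0, 0, 0]},
    {"slide": [0, 0, -0.003], "rotation": [0, 0, 0]},
    {"slide": [0, 0, -0.002], "rotation": [0, 0, 0]},
    {"slide": [0, 0, 0], "rotation": [0, 0, 0]},
    {"slide": [0, 0, 0], "rotation": [0, 0, 0]},
  ],
)

```text
clock: 7.6
tcp_pos: [0.4923, -0.1873, 0.188]
eef_rot: [0.738, 0.675, 0.0, 0.0]
wrist_force: [0.3, -0.6, -3.4]
gripper_width: 0.0151
grip_force: 58.8
```

carry_out(
  plan=[
    {"slide": [0, 0, -0.002], "rotation": [0, 0, 0]},
    {"slide": [0, 0, -0.002], "rotation": [0, 0, 0]},
    {"slide": [0, 0, 0], "rotation": [0, 0, 0]},
    {"slide": [0, 0, 0], "rotation": [0, 0, 0]},
  ],
)

```text
clock: 8.0
tcp_pos: [0.4923, -0.1873, 0.184]
eef_rot: [0.738, 0.675, 0.0, 0.0]
wrist_force: [-0.0, -0.3, -2.6]
gripper_width: 0.0151
grip_force: 58.9
```

carry_out(
  plan=[
    {"slide": [0, 0, -0.002], "rotation": [0, 0, 0]},
    {"slide": [0, 0, 0], "rotation": [0, 0, 0]},
    {"slide": [0, 0, 0], "rotation": [0, 0, 0]},
  ],
)

```text
clock: 8.3
tcp_pos: [0.4926, -0.1874, 0.1822]
eef_rot: [0.738, 0.675, 0.0, 0.0]
wrist_force: [0.3, -0.7, -1.1]
gripper_width: 0.0151
grip_force: 59.1
```

carry_out(
  plan=[
    {"slide": [0, 0, -0.002], "rotation": [0, 0, 0]},
    {"slide": [0, 0, -0.002], "rotation": [0, 0, 0]},
    {"slide": [0, 0, 0], "rotation": [0, 0, 0]},
  ],
)

```text
clock: 8.6
tcp_pos: [0.4926, -0.1874, 0.1783]
eef_rot: [0.738, 0.675, 0.0, 0.001]
wrist_force: [0.3, -0.7, 2.6]
gripper_width: 0.0149
grip_force: 59.7
```

carry_out(
  plan=[
    {"slide": [0, 0, -0.002], "rotation": [0, 0, 0]},
    {"slide": [0, 0, -0.002], "rotation": [0, 0, 0]},
    {"slide": [0, 0, 0], "rotation": [0, 0, 0]},
  ],
)

```text
clock: 8.9
tcp_pos: [0.4928, -0.1874, 0.1746]
eef_rot: [0.738, 0.675, 0.0, 0.001]
wrist_force: [-0.3, -0.9, 7.1]
gripper_width: 0.0149
grip_force: 60.3
```

carry_out(
  plan=[
    {"slide": [0, 0, -0.002], "rotation": [0, 0, 0]},
    {"slide": [0, 0, -0.002], "rotation": [0, 0, 0]},
    {"slide": [0, 0, 0], "rotation": [0, 0, 0]},
  ],
)

```text
clock: 9.2
tcp_pos: [0.493, -0.1875, 0.1711]
eef_rot: [0.738, 0.675, 0.0, 0.001]
wrist_force: [-2.0, -0.9, 10.3]
gripper_width: 0.0151
grip_force: 60.8
```

carry_out(
  plan=[
    {"slide": [0, 0, -0.002], "rotation": [0, 0, 0]},
    {"slide": [0, 0, -0.001], "rotation": [0, 0, 0]},
    {"slide": [0, 0, 0], "rotation": [0, 0, 0]},
  ],
)

```text
clock: 9.5
tcp_pos: [0.4932, -0.1875, 0.1686]
eef_rot: [0.738, 0.675, 0.0, 0.001]
wrist_force: [-1.8, 0.2, 13.3]
gripper_width: 0.015
grip_force: 61.2
```

carry_out(
  plan=[
    {"slide": [-0.0005, 0, -0.001], "rotation": [0, 0, 0]},
    {"slide": [0, 0, -0.001], "rotation": [0, 0, 0]},
    {"slide": [0, 0, 0], "rotation": [0, 0, 0]},
  ],
)

```text
clock: 9.8
tcp_pos: [0.493, -0.1874, 0.1669]
eef_rot: [0.738, 0.675, 0.001, 0.002]
wrist_force: [-1.9, 0.2, 14.6]
gripper_width: 0.0153
grip_force: 61.4
```

carry_out(
  plan=[
    {"slide": [0, 0, -0.001], "rotation": [0, 0, 0]},
    {"slide": [0, 0, -0.001], "rotation": [0, 0, 0]},
    {"slide": [0, 0, 0], "rotation": [0, 0, 0]},
  ],
)

```text
clock: 10.1
tcp_pos: [0.4932, -0.1876, 0.1652]
eef_rot: [0.738, 0.675, 0.001, 0.002]
wrist_force: [-1.8, -0.4, 17.0]
gripper_width: 0.0152
grip_force: 61.7
```

carry_out(
  plan=[
    {"slide": [0, 0, -0.001], "rotation": [0, 0, 0]},
    {"slide": [0, 0, -0.0005], "rotation": [0, 0, 0]},
    {"slide": [0, 0, 0], "rotation": [0, 0, 0]},
  ],
)

```text
clock: 10.4
tcp_pos: [0.4928, -0.1875, 0.1628]
eef_rot: [0.738, 0.675, 0.001, 0.001]
wrist_force: [0.2, -0.3, 8.0]
gripper_width: 0.0146
grip_force: 61.6
```

Clicked: force dropped from 17 to 8 N. I'll press slightly more to make sure it is seated.

carry_out(
  plan=[
    {"slide": [0, 0, -0.002], "rotation": [0, 0, 0]},
    {"slide": [0, 0, -0.002], "rotation": [0, 0, 0]},
    {"slide": [0, 0, 0], "rotation": [0, 0, 0]},
    {"slide": [0, 0, 0], "rotation": [0, 0, 0]},
  ],
)

```text
clock: 10.8
tcp_pos: [0.4928, -0.1875, 0.1591]
eef_rot: [0.738, 0.675, 0.0, 0.001]
wrist_force: [-0.9, 0.5, 13.3]
gripper_width: 0.0151
grip_force: 62.3
```

carry_out(
  plan=[
    {"slide": [0, 0, 0.003], "rotation": [0, 0, 0]},
    {"slide": [0, 0, 0.003], "rotation": [0, 0, 0]},
    {"slide": [0, 0, 0.003], "rotation": [0, 0, 0]},
    {"slide": [0, 0, 0], "rotation": [0, 0, 0]},
    {"slide": [0, 0, 0], "rotation": [0, 0, 0]},
  ],
)

```text
clock: 11.3
tcp_pos: [0.4924, -0.1875, 0.1666]
eef_rot: [0.738, 0.675, 0.001, 0.001]
wrist_force: [3.1, 0.0, 2.6]
gripper_width: 0.0151
grip_force: 60.8
```

carry_out(
  gripper=0.0854,
  plan=[
    {"slide": [0, 0, 0], "rotation": [0, 0, 0]},
    {"slide": [0, 0, 0], "rotation": [0, 0, 0]},
    {"slide": [0, 0, 0], "rotation": [0, 0, 0]},
    {"slide": [0, 0, 0], "rotation": [0, 0, 0]},
    {"slide": [0, 0, 0], "rotation": [0, 0, 0]},
    {"slide": [0, 0, 0], "rotation": [0, 0, 0]},
  ],
)

```text
clock: 11.9
tcp_pos: [0.4915, -0.1873, 0.1663]
eef_rot: [0.738, 0.675, -0.0, -0.0]
wrist_force: [0.4, -0.3, -0.0]
gripper_width: 0.0854
grip_force: 0.0
```

carry_out(
  plan=[
    {"slide": [0, 0, 0.015], "rotation": [0, 0, 0]},
    {"slide": [0, 0, 0.03], "rotation": [0, 0, 0]},
    {"slide": [0, 0, 0.04], "rotation": [0, 0, 0]},
    {"slide": [0, -0.02, 0.04], "rotation": [0, 0, 0]},
    {"slide": [0, -0.03, 0.01], "rotation": [0, 0, 0]},
    {"slide": [0, 0, 0], "rotation": [0, 0, 0]},
    {"slide": [0, 0, 0], "rotation": [0, 0, 0]},
  ],
)

```text
clock: 12.6
tcp_pos: [0.4913, -0.2378, 0.3013]
eef_rot: [0.738, 0.674, 0.0, -0.0]
wrist_force: [0.6, -0.3, -0.0]
gripper_width: 0.0853
grip_force: 0.0
```

Run:
```python
from h import *
W=vision.grab_frame("wrist"); D=vision.grab_frame("side")
cv2.imwrite("pics/f.png",np.hstack([cv2.resize(W[:300,170:470],(400,400)),cv2.resize(D[150:270,365:485],(400,400))])[:,:,::-1])
```

```text
(no output)
```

View pics/f.png

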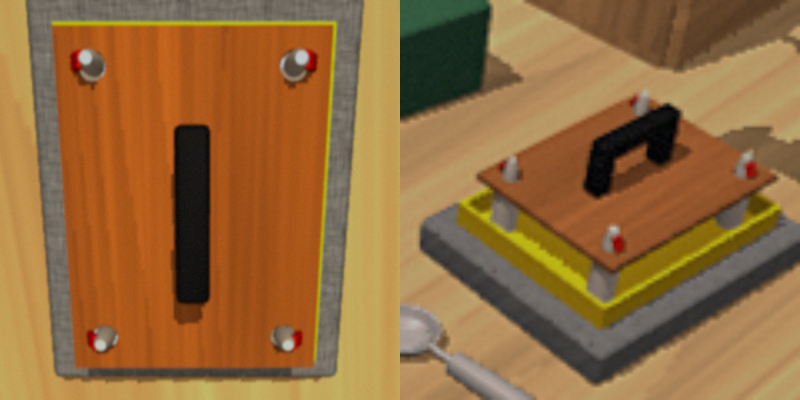

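The deck sits level, with all four posts through its holes and the red clips above the board at every corner. The gripper is clear, so I'm handing in.

```bash
python3 -c "
from plant import manip
print(manip.finish_job())"
```

```text
the job is handed in; nothing more can be done
None
```

The deck is pressed home on the caddy, level with all four clips showing above it, the peak push was about 17 N, the gripper is clear, and the job is handed in (no verdict was returned).

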